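# Set out the drained slide rack and hold the slide dryer's hood open

## Task

Lift the rack of drained slides up and off the draining stand's hook, set it down upright in the steel tray without dropping it, and let go. Then raise the slide dryer's hood by its handle to 60 degrees and finish while holding it there, so that a colleague can lay the slides on the warm plate: it falls shut if let go. Leave the bottle, the culture dish and the box of pipette tips where they are.

Things in the scene. Friction and masses are not known exactly. Their poses are not given: they have to be found in the camera images.
- rack: Loose steel rack of glass slides, 0.17 to 0.34 kg, body 84 (x) x 62 (y) x 32 mm high, with a tall bail of 6 mm round wire in its yz plane: above 60 mm two upright legs, 42 mm over their outsides, up to a level top bar along y. Origin: centre of underside, z up. It starts hanging in the hook, underside 92 mm above the table, axes roughly the stand's.
- rack_handle (a point): Centre of the top bar of the rack's bail, 120 mm above the rack's underside. The bail can be gripped from above with the fingers outside its two legs (closing along the rack's y), some 25 mm below the bar; the hook's wire then passes between the fingers.
- stand: Fixed draining stand: foot 140 x 110 x 10 mm; post 14 mm thick, 217 mm high, at x = +55 mm; from its top a hook of 8 mm wire runs towards -x, falling to a bend (wire centre x = -20 mm, 204 mm up), then rising to an open tip. The rack's bar lies in the bend; it comes off 26 mm or more up, then towards the stand's -x (65 mm clears). Origin: centre of underside, z up.
- hook_tip (a point): Centre of the hook wire's rounded end: in the stand's frame x = -35 mm, y = 0, 222 mm above the table; the top of the tip is 4 mm higher.
- tray: Open steel tray fixed to the table, outside 170 (x) x 130 (y) x 16 mm high, walls and floor 3 mm (the rack's underside stands 3 mm above the table in it). Origin: centre of underside. The rack fits in its middle turned any way.
- warmer: Slide dryer, fixed: white housing 250 (x) x 300 (y) x 60 mm high with a dark warm plate on it (top at 68 mm) and a hood hinged along its rear, +x side. Its front, with the controls, faces -x. Origin: centre of underside; z up; y is parallel to the hinge.
- hood (a joint): Angle of the hood, rad: 0 shut, growing as its front edge rises; 1.047 is 60 degrees; stop at 1.25. No stay, spring or catch: it falls shut from any angle if let go (0.28 to 0.56 kg, 1.5 to 3 N at the handle to lift). Shut, it is a shallow box of clear panes in an aluminium frame, 188 mm front to back, 282 mm wide, its flat top 108 mm above the table.
- hood_handle (a point): Centre of the hood's handle: a black round bar 10 mm thick, parallel to the hinge, 110 mm long between two uprights, near the hood's front edge, its centre 38 mm above the hood's flat top. Shut: 60 mm towards the dryer's -x from its origin, 146 mm above the table. It rolls between fingers that close along the dryer's x, so a gripper pointing down can hold it from 0 to 60 degrees.
- hood_hinge (a point): Middle of the hood's hinge axis: 115 mm towards the dryer's +x from its origin, 75 mm above the table. From it the handle bar's centre lies 175 mm towards -x and 71 mm up when shut, and 26 mm towards -x and 187 mm up (262 mm above the table) at 60 degrees.
- bottle: Bystander: amber bottle with black cap, 60 mm across, 125 mm high; origin at the centre of its underside. Leave alone.
- dish: Bystander: clear lidded culture dish, 90 mm across, 16 mm high; origin at the centre of its underside. Leave alone.
- tipbox: Bystander: box of pipette tips with clear lid, 85 x 120 x 67 mm high; origin at the centre of its underside. Leave alone.
Mind the look-alikes: they are no part of the job. Of the things like the tray, leave any that is brown or yellow; of the rest the larger one is meant.

How it is judged:
On the way:
1. the slide rack is off the hook and stands upright in the steel tray, let go, while the hood is still shut (x of rack in the frame of tray between -0.045 and 0.045 m and y of rack in the frame of tray between -0.035 and 0.035 m and height (world z) of rack below 0.008 m and angle between rack's own z axis and vertical below 0.08 rad and linear speed of rack below 0.03 m/s and contact force between rack and the fingers below 0.1 N and value of joint hood below 0.1 rad), for 0.2 s.
At the end, for the whole second after the job is handed in: Rack upright (5 deg), still and let go on the tray's floor, its centre within 45 mm (x) and 35 mm (y) of the tray's; the fingers hold the hood still at 60 degrees +/- 7, with at least 0.15 N and nothing else carrying it; bystanders within 20 mm of their start (x of rack in the frame of tray between -0.045 and 0.045 m and y of rack in the frame of tray between -0.035 and 0.035 m and height (world z) of rack below 0.008 m and angle between rack's own z axis and vertical below 0.08 rad and linear speed of rack below 0.03 m/s and contact force between rack and the fingers below 0.1 N and value of joint hood between 0.925 and 1.169 rad and velocity of joint hood between -0.05 and 0.05 rad/s and contact force between hood and the fingers above 0.15 N and contact force between hood and rack below 0.1 N and distance of each of bottle, dish, tipbox from where it was at the start of the episode below 0.02 m); the arm keeps its last pose, push and grip.
It fails at once if the bottle, culture dish or tip box is moved more than 20 mm (distance of any of bottle, dish, tipbox from where it was at the start of the episode above 0.02 m).
It fails at once if the rack is tipped over (more than 45 degrees) (angle between rack's own z axis and vertical above 0.785 rad).
It fails at once if the rack is dropped (falls free faster than 0.7 m/s, about 25 mm) (linear speed of rack above 0.7 m/s and contact force between rack and the fingers below 0.05 N).
It also fails if it takes over 58 s, if anything falls off the work surface, if the arm or the gripper's body presses on something with over 40 N, if the wrist force passes 120 N, or if a joint passes its speed limit or range.

## Robot

A 6-joint arm with a two-finger parallel gripper is mounted at the origin on the work surface. World frame = base frame: x ahead of the robot, y to its left, z up, the work surface at z = 0. Lengths are in m, angles in rad, forces in N, time in s.
With the tool pointing down it reaches from about 0.375 to 0.9 m from the base axis. Payload 3.1 kg.
Tool frame: the origin (TCP) lies at the very end of the fingers, on their centre line; the grasp point (between the pads) lies 19 mm behind it (manip.grasp_offset is the distance from the TCP to the grasp point, in m); y points along the fingers, z is the direction in which the jaws open and shut, and the axes are right-handed (so a half turn about y gives the same grasp; the last joint's range is limited). The gripper opens to 85 mm and grips with 20 to 120 N. Pads are 22 mm wide; open, the fingers measure 114 mm over their backs; the gripper's body (76 mm by 85 mm) begins 54 mm behind the grasp point. The pads swing forward as they close: fully open they stand 13 mm farther back than shut.
Start: joints at [1.002, 0.527, 1.433, -0, 1.181, -0.178], TCP at [0.238, 0.578, 0.231] pointing down, gripper open.
Joint ranges: [-3.08, 3.08], [-0.75, 2.2], [0.22, 2.44], [-1.43, 4.57], [0, 2.65], [-2.85, 2.85]. Speed limits (rad/s): [2.79, 2.79, 3.14, 3.14, 3.14, 3.14].

## Interface

Orientations are given as a unit quaternion [x, y, z, w].
In Python, from station import manip gives the robot as it stands.
- The arm moves only by the tool apply_moves, never from a script. Its argument "motion" is a list of rows, each a list of 5 numbers: the finger opening in mm, from 0 to 85.4, then the shift along the tool's x, y, z in units of 30 mm (1.0 is 30 mm), then the turn about the tool's y in units of 10 degrees (1.0 is 10 degrees). In form: [[fingers, x, y, z, twist], ...]. A call has 1 to 12 rows; each row is the pose to reach, as a shift and turn from the pose commanded when the call began, along the tool's axes at that moment; what a row does not reach only later rows make up. A row lasts 1/8 s, in which the tool goes at most 62.5 mm and 10.7 degrees, less where a joint would pass 70% of its speed; a pose out of reach is approached as far as the arm can. A call with a gripper value outside its range is refused whole. The fingers move at their own pace and stop on an object; "squeeze" is the grip in N (left out, the last holds). Time passes only in rows, so rows that repeat a pose let the fingers close. It gives the time, the measured TCP pose, the force and the opening at its end, in the units of the state.
- manip.sense(): the state, without advancing time (a new reading comes with each control period).
- manip.snapshot(name): name is "scene" or "top" or "wrist"; returns the picture (384x512x3 uint8, red, green, blue); there is no depth.
- manip.get_calibration(name): a dict with "intrinsics" (3x3 intrinsics, pixels), "extrinsics" (4x4, takes a point from camera to world coordinates). Camera axes: x right, y up, looking along -z (the intrinsics and any distortion apply to the point x, -y, -z); pixel columns grow to the right and rows downward; lengths in m; the calibration is good to about 2 mm. A picture is of the moment at which its call begins: read the wrist's pose just before it. get_calibration takes no time and is no camera call; for the wrist camera it gives the pose at the moment of the call.
- manip.sign_off(): hands the job in, once; it reports no verdict.
The state is a dict: "t": time; "q": joint angles; "qd": joint speeds; "tau": joint torques, N m; "tcp_pos": TCP position; "tool_rot": TCP orientation; "force": force on the tool from outside, world axes, zero at the start; "ft_torque": the same for the moment, N m; "finger_gap": opening from 0.0 (shut) to 1.0 (fully open).
Only numpy, scipy, OpenCV 4.12 (cv2) and the standard library are available. Lean on these libraries where they do the work, as an engineer would, in place of code of your own. Each camera call takes 0.05 s, during which the arm holds its last target.

## Working session

There is one attempt and no reset: what is moved stays moved. The work goes in short steps, Python scripts to look and compute and a tool call to move; the robot and the scene stay as the last step left them, time stands still between calls to the robot, and variables do not carry over. Pictures are saved under pics/ and viewed, and the job is handed in when it is done.

Besides the shell and the picture viewer there is one more tool, called after "Emit:" as name(argument=value, ...), one argument or row to a line, values as JSON. apply_moves: Moves the arm, as the interface text tells. Its arguments: {"type":"object","properties":{"motion":{"type":"array"},"squeeze":{"type":"number"}},"required":["motion"]}

```bash
mkdir -p pics
python3 - <<'E'
from station import manip
import cv2,numpy as np
s=manip.sense();print({k:np.round(v,3).tolist() for k,v in s.items()})
for n in ["scene","top","wrist"]:
    c=manip.get_calibration(n);print(n,{k:np.round(v,4).tolist() for k,v in c.items() if hasattr(v,'shape') or isinstance(v,(list,))}, c.keys())
    cv2.imwrite(f"pics/{n}0.png",cv2.cvtColor(manip.snapshot(n),cv2.COLOR_RGB2BGR))
print(manip.grasp_offset)
E
```

```text
{'t': 0.0, 'q': [1.001, 0.528, 1.434, -0.0, 1.181, -0.178], 'qd': [-0.001, -0.0, 0.001, -0.0, -0.001, -0.0], 'tau': [0.001, -44.234, -17.803, -0.0, 0.008, -0.0], 'tcp_pos': [0.238, 0.577, 0.23], 'tool_rot': [0.694, -0.138, 0.137, -0.693], 'force': [-0.261, 0.39, 0.631], 'ft_torque': [0.001, 0.013, -0.006], 'finger_gap': 1.004}
scene {'intrinsics': [[346.8368, 0.0, 258.8956], [0.0, 346.8368, 194.118], [0.0, 0.0, 1.0]], 'extrinsics': [[-0.4852, -0.7523, 0.4458, 1.1444], [0.8743, -0.4259, 0.2329, 0.3033], [0.0147, 0.5027, 0.8643, 1.2675], [0.0, 0.0, 0.0, 1.0]]} dict_keys(['intrinsics', 'extrinsics'])
top {'intrinsics': [[354.4015, 0.0, 250.7411], [0.0, 354.4015, 195.9857], [0.0, 0.0, 1.0]], 'extrinsics': [[-0.0961, 0.9746, -0.2023, 0.2673], [-0.9954, -0.094, 0.0202, 0.0381], [0.0006, 0.2033, 0.9791, 1.4908], [0.0, 0.0, 0.0, 1.0]]} dict_keys(['intrinsics', 'extrinsics'])
wrist {'intrinsics': [[290.2909, 0.0, 260.8608], [0.0, 290.2909, 193.5428], [0.0, 0.0, 1.0]], 'extrinsics': [[0.3804, -0.8839, -0.2719, 0.1693], [0.9248, 0.3631, 0.1135, 0.6067], [-0.0016, -0.2947, 0.9556, 0.374], [0.0, 0.0, 0.0, 1.0]]} dict_keys(['intrinsics', 'extrinsics'])
0.0187
```

View pics/scene0.png

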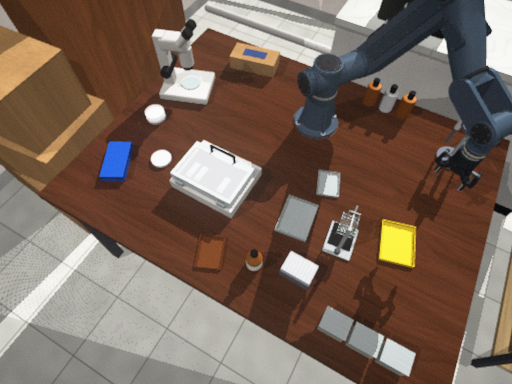

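View pics/top0.png

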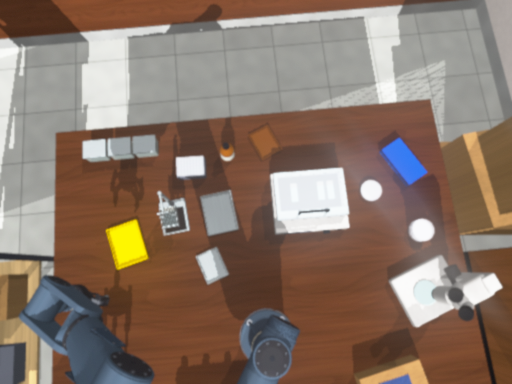

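View pics/wrist0.png

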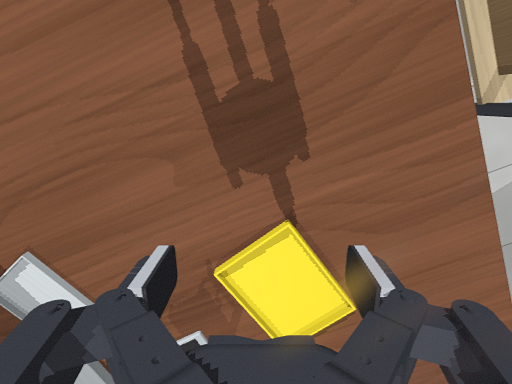

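The tray candidates in the scene picture are yellow (397,243), brown (209,252), small grey (329,183) and large grey (297,217). By the description it is the large grey one, which is at (219,213) in the top view. The stand and rack are at (342,237) in the scene view and (170,213) in the top view. The dryer is at (215,178) in the scene view and (310,200) in the top view. I'll check these in close crops.

Run:
```python
import cv2,numpy as np
a=cv2.imread("pics/scene0.png")[160:300,270:430];b=cv2.imread("pics/top0.png")[150:290,140:360]
cv2.imwrite("pics/c1.png",cv2.resize(a,None,fx=5,fy=4.2857*5/4.2857*0.85,interpolation=cv2.INTER_CUBIC)[:600])
cv2.imwrite("pics/c2.png",cv2.resize(b,None,fx=3.6,fy=3.6,interpolation=cv2.INTER_CUBIC))
```

```text
(no output)
```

View pics/c1.png

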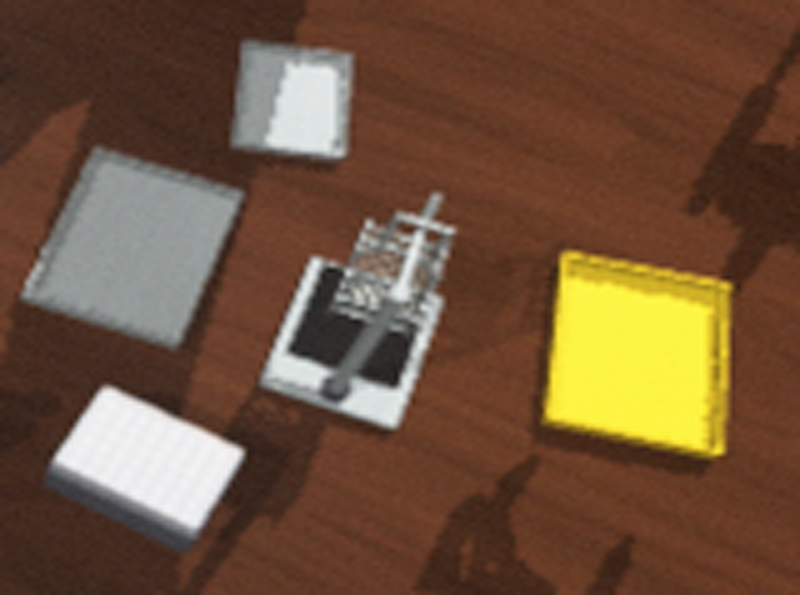

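View pics/c2.png

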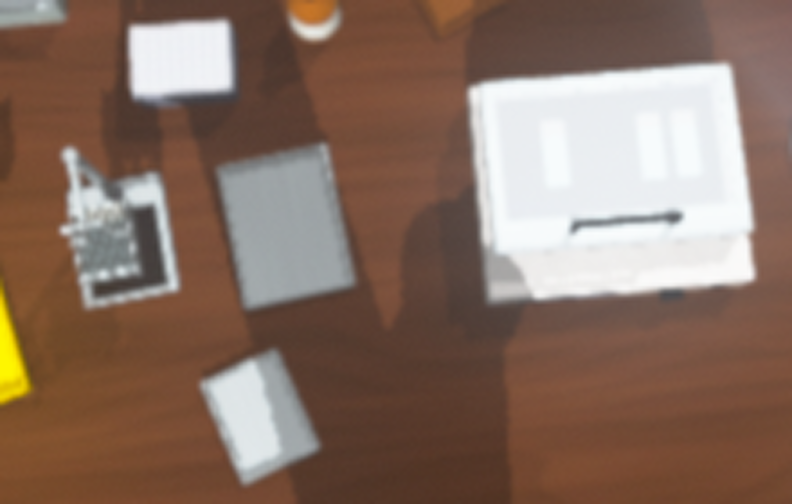

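```bash
cat > h.py <<'E'
from station import manip
import cv2,numpy as np
from scipy.spatial.transform import Rotation as R
from scipy.optimize import least_squares
def ray(c,px):
    K=np.array(c['intrinsics']);T=np.array(c['extrinsics'])
    d=np.linalg.inv(K)@[px[0],px[1],1];d=np.array([d[0],-d[1],-d[2]])
    return T[:3,3],T[:3,:3]@d
def onz(c,px,z):
    o,d=ray(c,px);return o+d*(z-o[2])/d[2]
def proj(c,P):
    K=np.array(c['intrinsics']);T=np.array(c['extrinsics']);P=np.atleast_2d(P)
    p=(P-T[:3,3])@T[:3,:3];p=p*[1,-1,-1];u=p@K.T
    return u[:,:2]/u[:,2:]
def tri(obs):
    A=np.zeros((3,3));b=np.zeros(3)
    for c,px in obs:
        o,d=ray(c,px);d=d/np.linalg.norm(d);M=np.eye(3)-np.outer(d,d);A+=M;b+=M@o
    X=np.linalg.solve(A,b);return X,[np.round(proj(c,X)[0]-px,1).tolist() for c,px in obs]
def snap(n,name):
    import pickle
    c=manip.get_calibration(n);im=cv2.cvtColor(manip.snapshot(n),cv2.COLOR_RGB2BGR)
    cv2.imwrite(f"pics/{name}.png",im);pickle.dump(c,open(f"pics/{name}.pkl","wb"));return c,im
def load(name):
    import pickle
    return pickle.load(open(f"pics/{name}.pkl","rb")),cv2.imread(f"pics/{name}.png")
def delta(target,yaw=None):
    "target TCP pos -> units along tool axes from the current pose"
    s=manip.sense();Rt=R.from_quat(s['tool_rot']).as_matrix()
    return Rt.T@(np.array(target)-s['tcp_pos'])/0.03,Rt
E
python3 - <<'E'
from h import *
import pickle
s=manip.sense();print("Rtool\n",R.from_quat(s['tool_rot']).as_matrix().round(3))
S=manip.get_calibration("scene");T=manip.get_calibration("top")
pickle.dump(S,open("pics/scene0.pkl","wb"));pickle.dump(T,open("pics/top0.pkl","wb"))
t=lambda u,v:(140+u/3.6,150+v/3.6)
sc=lambda u,v:(270+u/5,160+v/4.25)
print("tray top corners (top)",[onz(T,t(*p),.016).round(3).tolist() for p in [(218,168),(326,145),(354,285),(246,308)]])
print("tray (scene)",[onz(S,sc(*p),.016).round(3).tolist() for p in [(97,148),(244,188),(180,348),(24,298)]])
print("foot top",[onz(T,t(*p),.01).round(3).tolist() for p in [(160,173),(178,292),(88,305)]])
print("foot scene",[onz(S,sc(*p),.01).round(3).tolist() for p in [(262,382),(398,430),(442,295),(312,258)]])
print("tip",tri([(T,t(82,268)),(S,sc(437,195))]))
print("posttop",tri([(T,t(68,155)),(S,sc(400,300))]))
print("bar",tri([(T,t(66,230)),(S,sc(400,215))]))
print("handle", tri([(T,t(574,224)),(S,(211,147.5))]),tri([(T,t(680,216)),(S,(235,161))]),
 [onz(T,t(*p),.146).round(3).tolist() for p in [(574,224),(680,216)]],[onz(S,p,.146).round(3).tolist() for p in [(211,148),(235,161)]])
E
```

```text
Rtool
 [[ 0.925 -0.001  0.381]
 [-0.381 -0.001  0.925]
 [-0.    -1.    -0.002]]
tray top corners (top) [[0.589, 0.22, 0.016], [0.605, 0.091, 0.016], [0.436, 0.073, 0.016], [0.422, 0.199, 0.016]]
tray (scene) [[0.439, 0.079, 0.016], [0.42, 0.204, 0.016], [0.596, 0.229, 0.016], [0.612, 0.1, 0.016]]
foot top [[0.591, 0.29, 0.01], [0.449, 0.277, 0.01], [0.443, 0.382, 0.01]]
foot scene [[0.593, 0.297, 0.01], [0.584, 0.406, 0.01], [0.443, 0.388, 0.01], [0.458, 0.282, 0.01]]
tip (array([0.46041087, 0.34168085, 0.19333345]), [[0.5, -0.2], [0.6, 0.1]])
posttop (array([0.57446767, 0.34961669, 0.21287618]), [[-0.5, 0.1], [-0.5, -0.1]])
bar (array([0.5001546 , 0.33759294, 0.21685701]), [[4.0, -1.4], [4.5, 0.5]])
handle (array([ 0.47962328, -0.20687364,  0.18499713]), [[10.8, -6.8], [12.1, 2.1]]) (array([ 0.45395058, -0.2366922 ,  0.09546158]), [[-14.1, 5.1], [-13.1, -5.3]]) [[0.464, -0.17, 0.146], [0.462, -0.283, 0.146]] [[0.473, -0.272, 0.146], [0.48, -0.155, 0.146]]
```

Run:
```python
from h import *
print(delta([.56,.29,.34])[0].round(2))
```

```text
[13.58 -3.64 -4.77]
```

Emit:
apply_moves(
  motion=[
    [85,0.7,-2,-0.3,-0.5],
    [85,2.5,-2.8,-1,-1],
    [85,4.5,-3.6,-1.6,-1.6],
    [85,6.5,-3.6,-2.3,-2.2],
    [85,8.5,-3.6,-3,-2.8],
    [85,10.5,-3.6,-3.7,-2.8],
    [85,12.3,-3.6,-4.3,-2.8],
    [85,13.6,-3.6,-4.8,-2.8],
    [85,13.6,-3.6,-4.8,-2.8],
    [85,13.6,-3.6,-4.8,-2.8],
  ],
)

```text
t: 1.4
tcp_pos: [0.5597, 0.2894, 0.3388]
tool_rot: [-0.706, -0.034, 0.035, 0.706]
force: [-0.8, -0.2, 0.1]
finger_gap: 0.997
```

Run:
```python
from h import *
s=manip.sense();print(s['t'],s['tcp_pos'],R.from_quat(s['tool_rot']).as_matrix().round(3),s['q'])
snap("wrist","w1")
```

```text
1.4 [0.55974157 0.28943028 0.33878574] [[ 0.995 -0.002 -0.097]
 [ 0.097  0.     0.995]
 [-0.002 -1.     0.   ]] [ 2.99812593e-01  4.39591185e-01  1.27974000e+00  6.97105486e-04
  1.42388970e+00 -1.36864229e+00]
```

View pics/w1.png

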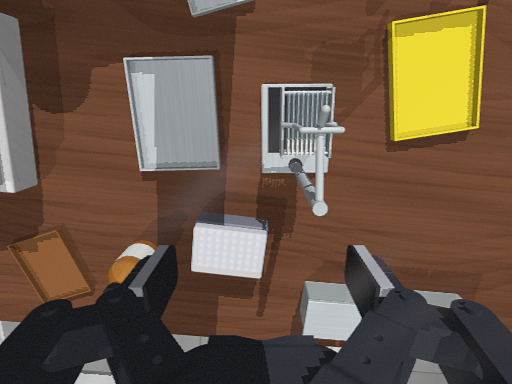

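The wrist view shows the stand foot at (262–335, 84–172), the hook tip at about (325,108), the bail bar at about (285–343,128) and the large grey tray at (125–219, 56–170). Next I'll take a second view from the side.

Emit:
apply_moves(
  motion=[
    [85,0,0,1.5,0],
    [85,-0.5,0,3.3,0],
    [85,-0.5,0,3.3,0],
    [85,-0.5,0,3.3,0],
  ],
)

```text
t: 1.95
tcp_pos: [0.5345, 0.3872, 0.3394]
tool_rot: [0.706, 0.036, -0.036, -0.706]
force: [0.0, 0.3, 0.2]
finger_gap: 0.995
```

Run:
```python
from h import *
s=manip.sense();print(s['t'],s['tcp_pos'])
snap("wrist","w2")
for n in("w1","w2"):
    c,im=load(n)
    print(n,np.round(c['extrinsics'],3).tolist())
a=load("w1")[1][40:220,110:350];cv2.imwrite("pics/w1c.png",cv2.resize(a,None,fx=3.3,fy=3.3,interpolation=cv2.INTER_CUBIC))
a=load("w2")[1][40:220,20:260];cv2.imwrite("pics/w2c.png",cv2.resize(a,None,fx=3.3,fy=3.3,interpolation=cv2.INTER_CUBIC))
```

```text
1.95 [0.53453932 0.38722205 0.33937678]
w1 [[-0.098, -0.951, -0.292, 0.486], [0.995, -0.093, -0.03, 0.282], [0.001, -0.294, 0.956, 0.482], [0.0, 0.0, 0.0, 1.0]]
w2 [[-0.101, -0.951, -0.294, 0.461], [0.995, -0.096, -0.03, 0.38], [0.0, -0.295, 0.955, 0.483], [0.0, 0.0, 0.0, 1.0]]
```

View pics/w1c.png

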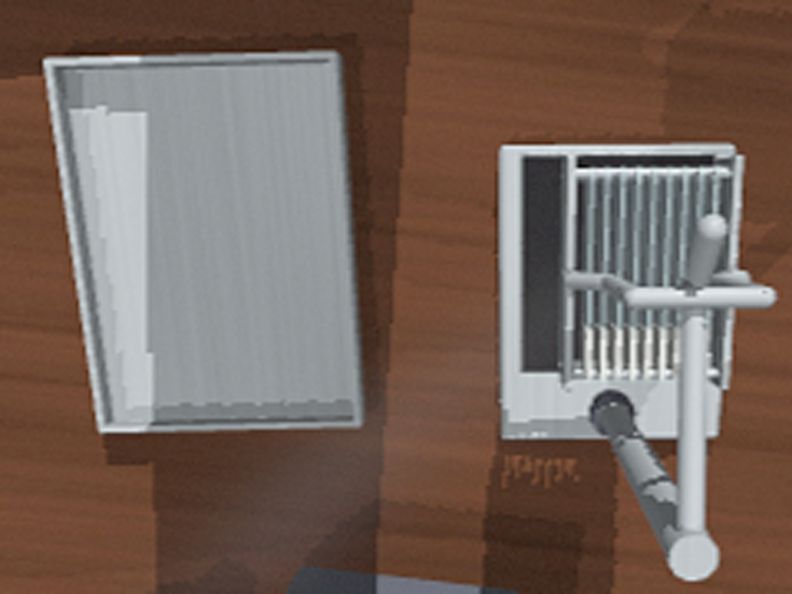

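View pics/w2c.png

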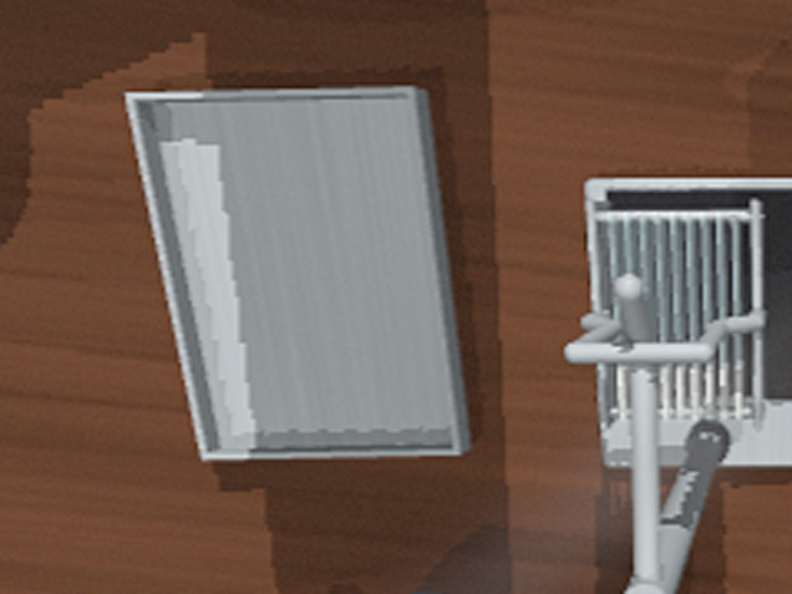

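Run:
```python
from h import *
c1,_=load("w1");c2,_=load("w2")
f1=lambda u,v:((u+.5)/3.3-.5+110,(v+.5)/3.3-.5+40)
f2=lambda u,v:((u+.5)/3.3-.5+20,(v+.5)/3.3-.5+40)
def P(n,a,b):
    X,r=tri([(c1,f1(*a)),(c2,f2(*b))]);print(n,X.round(4),r);return X
tip=P("tip",(711,227),(628,288))
l=P("barL",(627,298),(564,352));r=P("barR",(777,297),(716,352))
print("bar c",(l+r)/2,np.linalg.norm(l-r),np.degrees(np.arctan2(-(r-l)[0],(r-l)[1])))
tr=[P("tray",a,b) for a,b in [((44,60),(127,95)),((340,54),(418,90)),((361,428),(457,455)),((100,432),(204,460))]]
q=[onz(c1,f1(*p),.016) for p in [(44,60),(340,54),(361,428),(100,432)]];print(np.round(q,4).tolist(),np.mean(q,0))
q2=[onz(c2,f2(*p),.016) for p in [(127,95),(418,90),(457,455),(204,460)]];print(np.round(q2,4).tolist(),np.mean(q2,0))
print("foot",[onz(c1,f1(*p),.01).round(4).tolist() for p in [(501,146),(735,146),(718,437),(501,437)]], onz(c1,f1(693,556),.217))
for Q in(q,q2): print("tray yaw",np.degrees(np.arctan2((Q[3]-Q[0])[1],(Q[3]-Q[0])[0])),np.degrees(np.arctan2((Q[2]-Q[1])[1],(Q[2]-Q[1])[0])))
```

```text
tip [0.4842 0.3378 0.2236] [[0.0, 0.2], [-0.0, -0.2]]
barL [0.5044 0.3197 0.2153] [[-0.0, -0.2], [0.0, 0.2]]
barR [0.5005 0.3615 0.2119] [[0.0, 0.0], [-0.0, -0.0]]
bar c [0.50248131 0.34059443 0.2136154 ] 0.04214984525461854 5.375807798499552
tray [0.4409 0.0743 0.0142] [[0.0, 0.1], [-0.1, -0.1]]
tray [0.4257 0.2062 0.0171] [[0.0, 0.1], [-0.0, -0.1]]
tray [0.5917 0.2258 0.0246] [[-0.0, -0.2], [0.0, 0.2]]
tray [0.6096 0.095  0.0139] [[0.0, 0.2], [-0.0, -0.2]]
[[0.4409, 0.075, 0.016], [0.4255, 0.206, 0.016], [0.5941, 0.2248, 0.016], [0.6088, 0.0958, 0.016]] [0.51730553 0.15038902 0.016     ]
[[0.4411, 0.0755, 0.016], [0.4258, 0.2058, 0.016], [0.5938, 0.2228, 0.016], [0.6092, 0.0963, 0.016]] [0.51746494 0.15011057 0.016     ]
foot [[0.4562, 0.281, 0.01], [0.4456, 0.3887, 0.01], [0.5825, 0.4036, 0.01], [0.5932, 0.2946, 0.01]] [0.576432   0.34905268 0.217     ]
tray yaw 7.06213975855508 6.355815455646758
tray yaw 7.07215871461384 5.76187290772444
```

The measurements agree with the text: bar length 42.1 mm at z 0.2136, hook tip at z 0.2236, and tray rim consistent between views. I'll move over the bar, then descend.

Run:
```python
from h import *
print(delta([.5025,.3406,.30])[0].round(3),delta([.5025,.3406,.167])[0].round(3))
```

```text
[-1.233  1.314 -1.413] [-1.233  5.747 -1.41 ]
```

Emit:
apply_moves(
  motion=[
    [85,-1.23,0.3,-1.41,0],
    [85,-1.23,1.3,-1.41,0],
    [85,-1.23,2.5,-1.41,0],
    [85,-1.23,3.7,-1.41,0],
    [85,-1.23,3.7,-1.41,0],
  ],
)

```text
t: 2.62
tcp_pos: [0.5016, 0.3386, 0.2257]
tool_rot: [0.707, 0.032, -0.036, -0.705]
force: [0.0, -0.9, -0.0]
finger_gap: 0.997
```

Run:
```python
from h import *
s=manip.sense();print(s['t'],s['tcp_pos'],delta([.5025,.3406,.167])[0].round(3))
snap("wrist","w3")
```

```text
2.625 [0.50160718 0.3386349  0.22574095] [0.049 1.958 0.067]
```

View pics/w3.png

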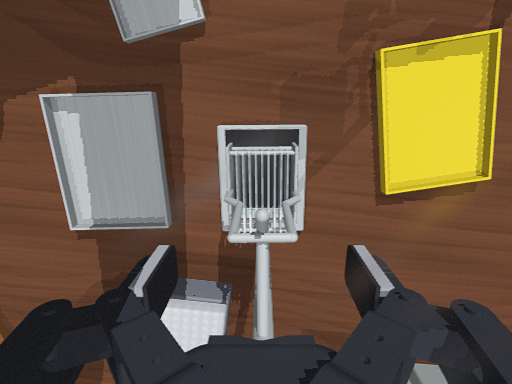

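The bail bar (229–297, 238) is centred between the fingers (mid col 261), and the hook wire passes through the middle. I'll descend and grip.

Emit:
apply_moves(
  motion=[
    [85,0.05,0.8,0.05,0],
    [85,0.05,1.6,0.05,0],
    [85,0.05,1.96,0.05,0],
    [85,0.05,1.96,0.05,0],
    [55,0.05,1.96,0.05,0],
    [46,0.05,1.96,0.05,0],
    [36,0.05,1.96,0.05,0],
    [36,0.05,1.96,0.05,0],
    [36,0.05,1.96,0.05,0],
    [36,0.05,1.96,0.05,0],
  ],
  squeeze=40,
)

```text
t: 3.92
tcp_pos: [0.5056, 0.3424, 0.1707]
tool_rot: [-0.706, -0.036, 0.034, 0.706]
force: [1.0, -1.2, 5.3]
finger_gap: 0.479
```

Run:
```python
from h import *
s=manip.sense();print(s['t'],s['tcp_pos'],s['finger_gap']*85.4,s['force'])
snap("wrist","w4")
```

```text
3.925 [0.50558989 0.34237127 0.17073949] 40.93814014530787 [ 0.97524759 -1.19330814  5.29630579]
```

View pics/w4.png

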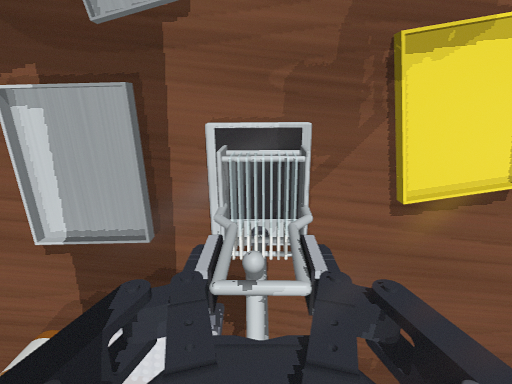

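Emit:
apply_moves(
  motion=[
    [36,0,-0.3,0,0],
    [36,0,-0.7,0,0],
    [36,0,-1.1,0,0],
    [36,0,-1.4,0,0],
    [36,0,-1.4,0,0],
    [36,0,-1.4,0,0],
  ],
  squeeze=50,
)

```text
t: 4.72
tcp_pos: [0.5043, 0.3422, 0.2113]
tool_rot: [0.706, 0.034, -0.035, -0.706]
force: [0.2, 0.3, -2.2]
finger_gap: 0.475
```

Run:
```python
from h import *
s=manip.sense();print(s['t'],s['tcp_pos'],s['finger_gap']*85.4,s['force'])
snap("wrist","w5");snap("scene","s5")
a=load("s5")[1][170:290,270:430];cv2.imwrite("pics/s5c.png",cv2.resize(a,None,fx=4.8,fy=4.8,interpolation=cv2.INTER_CUBIC))
```

```text
4.725 [0.50427224 0.34219819 0.21128962] 40.53111479471063 [ 0.1974991   0.27955185 -2.19602845]
```

View pics/w5.png

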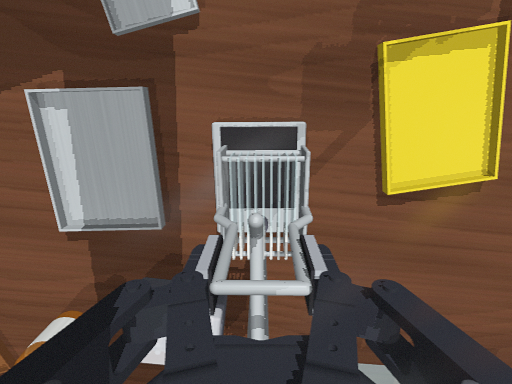

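View pics/s5c.png

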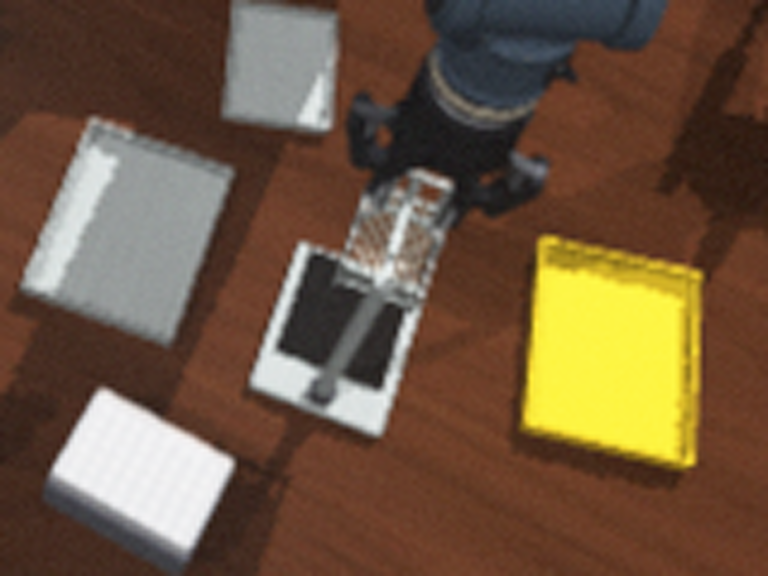

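Emit:
apply_moves(
  motion=[
    [36,-0.5,0,0,0],
    [36,-1.2,0,0,0],
    [36,-2,-0.1,0,0],
    [36,-2.8,-0.2,0,0],
    [36,-2.8,-0.2,-0.7,0],
    [36,-2.8,-0.2,-1.8,0],
    [36,-2.8,-0.2,-3,0],
    [36,-2.6,-0.2,-4.2,0],
    [36,-2.2,-0.2,-5.2,0],
    [36,-1.6,-0.2,-5.8,0],
    [36,-1,-0.2,-6,0],
    [36,-1,-0.2,-6,0],
  ],
)

```text
t: 6.32
tcp_pos: [0.4926, 0.1599, 0.2175]
tool_rot: [-0.706, -0.034, 0.034, 0.706]
force: [-1.1, 0.6, -1.5]
finger_gap: 0.479
```

Run:
```python
from h import *
s=manip.sense();print(s['t'],s['tcp_pos'],s['finger_gap']*85.4,s['force'])
snap("wrist","w6");snap("scene","s6")
print(delta([.517,.150,.20])[0].round(3),delta([.517,.150,.081])[0].round(3))
```

```text
6.325 [0.49261718 0.15989888 0.21746407] 40.915294826323866 [-1.11933032  0.62129597 -1.51693577]
[ 0.844  0.569 -0.434] [ 0.853  4.536 -0.435]
```

View pics/w6.png

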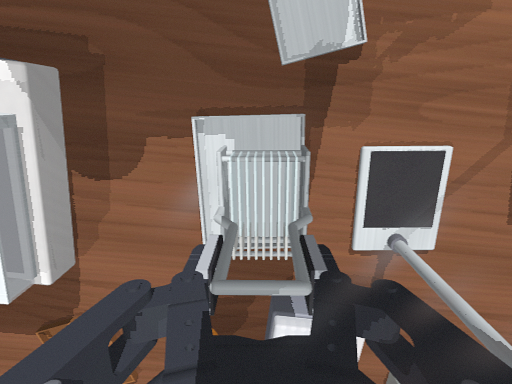

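View pics/s6.png

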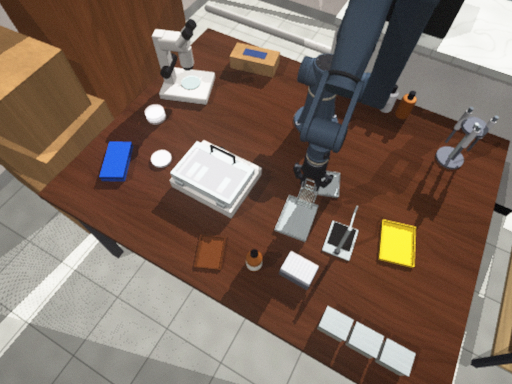

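Emit:
apply_moves(
  motion=[
    [36,0.85,0.2,-0.43,0],
    [36,0.85,0.8,-0.43,0],
    [36,0.85,1.7,-0.43,0],
    [36,0.85,2.6,-0.43,0],
    [36,0.85,3.4,-0.43,0],
    [36,0.85,4,-0.43,0],
    [36,0.85,4.1,-0.43,0],
    [36,0.85,4.1,-0.43,0],
  ],
)

```text
t: 7.42
tcp_pos: [0.5185, 0.1503, 0.0948]
tool_rot: [-0.706, -0.035, 0.035, 0.706]
force: [-0.7, 0.5, -1.1]
finger_gap: 0.478
```

Run:
```python
from h import *
s=manip.sense();print(s['t'],s['tcp_pos'],s['finger_gap']*85.4,s['force'])
snap("wrist","w7")
print(delta([.517,.150,.081])[0].round(3))
```

```text
7.425 [0.51848656 0.15032462 0.09484445] 40.815837659330846 [-0.68588034  0.51092439 -1.13014487]
[-0.067  0.474 -0.002]
```

View pics/w7.png

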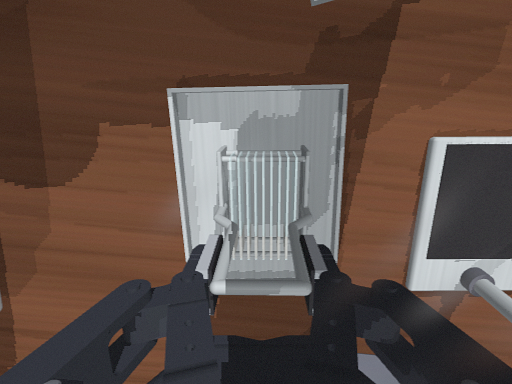

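Emit:
apply_moves(
  motion=[
    [36,0,0.15,0,0],
    [36,0,0.3,0,0],
    [36,0,0.42,0,0],
    [36,0,0.42,0,0],
  ],
)

```text
t: 7.98
tcp_pos: [0.519, 0.1501, 0.0832]
tool_rot: [-0.706, -0.035, 0.034, 0.706]
force: [-3.4, 0.9, 9.7]
finger_gap: 0.474
```

Emit:
apply_moves(
  motion=[
    [36,0,-0.03,0,0],
    [46,0,-0.03,0,0],
    [52,0,-0.03,0,0],
    [65,0,-0.03,0,0],
    [85,0,-0.03,0,0],
    [85,0,-0.03,0,0],
    [85,0,-0.03,0,0],
  ],
)

```text
t: 8.85
tcp_pos: [0.519, 0.1499, 0.0828]
tool_rot: [0.706, 0.035, -0.035, -0.706]
force: [-0.3, -0.0, -0.1]
finger_gap: 0.989
```

Run:
```python
from h import *
s=manip.sense();print(s['t'],s['tcp_pos'],s['finger_gap']*85.4,s['force'])
snap("wrist","w8")
```

```text
8.85 [0.51898024 0.14987092 0.08280627] 84.49628339053918 [-0.26185042 -0.04297548 -0.11782811]
```

View pics/w8.png

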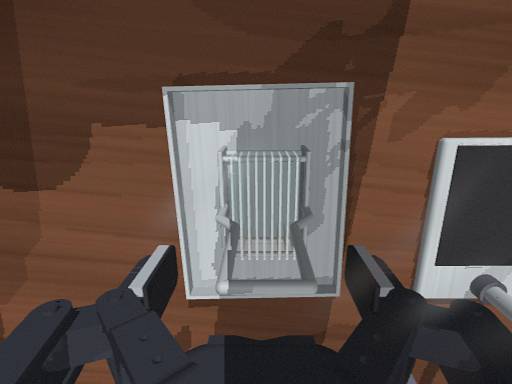

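Emit:
apply_moves(
  motion=[
    [85,0,-0.5,0,0],
    [85,0,-1.8,0,0],
    [85,0,-3.5,0,0],
    [85,0,-5.3,0,0],
    [85,-0.3,-7,-1,1],
    [85,-0.6,-8,-2.8,2],
    [85,-1,-8,-4.8,3],
    [85,-1.5,-8,-6.8,4],
    [85,-2,-8,-8.8,5],
    [85,-2.5,-8,-10.8,6],
    [85,-3,-8,-12.6,7],
    [85,-3,-8,-13.8,8],
  ],
)

```text
t: 10.4
tcp_pos: [0.4687, -0.2733, 0.324]
tool_rot: [0.562, -0.429, 0.43, -0.561]
force: [0.3, -0.3, -0.2]
finger_gap: 0.998
```

Emit:
apply_moves(
  motion=[
    [85,0,0,0,1],
    [85,0,0,0,1],
    [85,0,0,0,1],
  ],
)

```text
t: 10.78
tcp_pos: [0.4697, -0.2703, 0.3234]
tool_rot: [-0.525, 0.474, -0.474, 0.525]
force: [0.5, -0.2, -0.2]
finger_gap: 0.995
```

Run:
```python
from h import *
s=manip.sense();print(s['t'],s['tcp_pos'],s['q'].round(2),R.from_quat(s['tool_rot']).as_matrix().round(3))
snap("wrist","w9")
```

```text
10.775 [ 0.46973243 -0.27034924  0.32337085] [-0.73  0.32  1.52  0.    1.3  -0.83] [[ 0.101  0.     0.995]
 [-0.995 -0.     0.101]
 [ 0.    -1.     0.   ]]
```

View pics/w9.png

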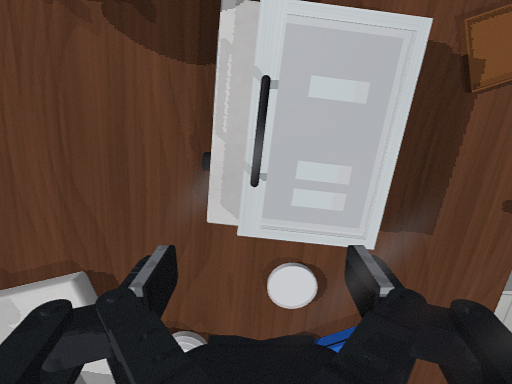

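Emit:
apply_moves(
  motion=[
    [85,-0.8,0,1.5,0.6],
    [85,-1,0,2.2,0.6],
    [85,-1,0,2.2,0.6],
  ],
)

```text
t: 11.2
tcp_pos: [0.5336, -0.2336, 0.3227]
tool_rot: [0.5, -0.5, 0.501, -0.499]
force: [-0.2, -0.1, 0.4]
finger_gap: 1.0
```

Run:
```python
from h import *
s=manip.sense();print(s['t'],s['tcp_pos'],R.from_quat(s['tool_rot']).as_matrix().round(3))
snap("wrist","w10")
a=load("w9")[1][0:250,180:440];cv2.imwrite("pics/w9c.png",cv2.resize(a,None,fx=2.4,fy=2.4,interpolation=cv2.INTER_CUBIC))
```

```text
11.2 [ 0.53361271 -0.2336457   0.32272163] [[-0.002 -0.     1.   ]
 [-1.    -0.    -0.002]
 [ 0.    -1.    -0.   ]]
```

View pics/w10.png

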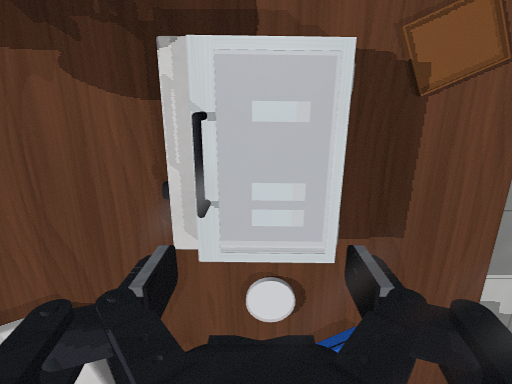

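View pics/w9c.png

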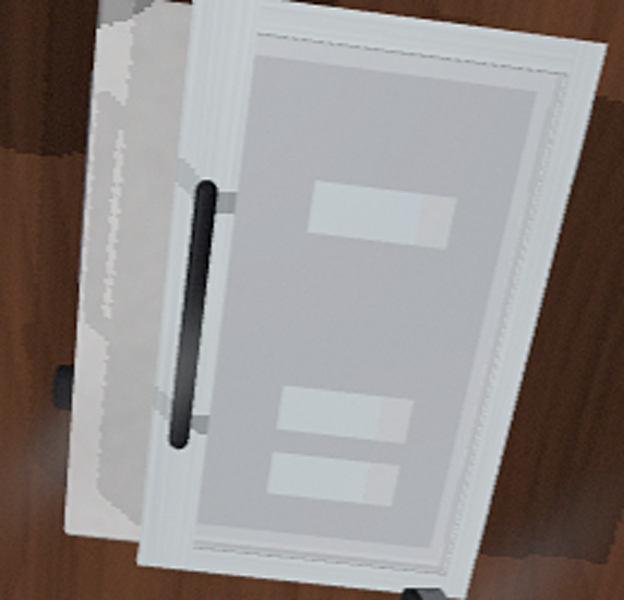

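Run:
```python
from h import *
obs={}
for n,(x0,x1,y0,y1) in {"w9":(235,285,60,200),"w10":(188,212,100,225)}.items():
    c,im=load(n);g=im.max(2);m=np.zeros_like(g);m[y0:y1,x0:x1]=(g[y0:y1,x0:x1]<90)
    nl,lab,st,_=cv2.connectedComponentsWithStats(m);k=1+np.argmax(st[1:,4]);print(n,st[k])
    ys,xs=np.where(lab==k);pts=np.float32(np.c_[xs,ys])
    r=cv2.minAreaRect(pts);b=cv2.boxPoints(r);o=b[np.argsort(b[:,1])]
    e=[o[:2].mean(0),o[2:].mean(0)];print(r,e);obs[n]=(c,e)
X=[tri([(obs[n][0],obs[n][1][i]) for n in obs]) for i in(0,1)]
print(X)
a,b=X[0][0],X[1][0];print("mid",(a+b)/2,"len",np.linalg.norm(a-b),"yaw",np.degrees(np.arctan2(-(a-b)[0],(a-b)[1])))
c=obs["w10"][0]
for p in [(190,37),(355,38),(335,262),(200,262)]: print(onz(c,p,.108).round(3))
```

```text
w9 [251  75  20 112 905]
((259.7083740234375, 130.4654998779297), (8.82023811340332, 111.87605285644531), 6.745579719543457) [array([266.27893,  74.9147 ], dtype=float32), array([253.13785, 186.0163 ], dtype=float32)]
w10 [192 112  15  74 638]
((199.0, 148.5), (73.0, 14.0), 90.0) [array([199., 112.], dtype=float32), array([199., 185.], dtype=float32)]
[(array([ 0.46631499, -0.1656526 ,  0.13453103]), [[0.3, 0.7], [-0.4, -0.6]]), (array([ 0.46394845, -0.26385099,  0.15342184]), [[2.0, -16.9], [-0.3, 16.5]])]
mid [ 0.46513172 -0.21475179  0.14397643] len 0.100026930397018 yaw -1.3805353613691618
[ 0.456 -0.087  0.108]
[ 0.639 -0.088  0.108]
[ 0.638 -0.369  0.108]
[ 0.45  -0.368  0.108]
```

Run:
```python
from h import *
a=load("w10")[1][95:235,150:260];cv2.imwrite("pics/w10c.png",cv2.resize(a,None,fx=4.2,fy=4.2,interpolation=cv2.INTER_CUBIC))
```

```text
(no output)
```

View pics/w10c.png

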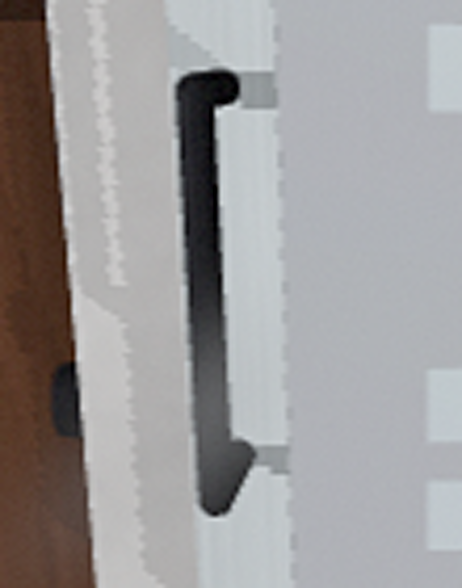

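Run:
```python
from h import *
c9,_=load("w9");c10,_=load("w10")
a,ra=tri([(c9,(266.3,75)),(c10,(196.0,112.4))]);b,rb=tri([(c9,(253.2,186.2)),(c10,(201.2,217.8))])
m=(a+b)/2;print(a,ra,b,rb,m,np.linalg.norm(a-b),np.degrees(np.arctan2(-(a-b)[0],(a-b)[1])))
print(delta([m[0],m[1],.22])[0].round(3),delta([m[0],m[1],.146-.0187])[0].round(3))
```

```text
[ 0.46595484 -0.16627895  0.14683537] [[0.0, 0.1], [-0.1, -0.1]] [ 0.46388967 -0.28580244  0.14721455] [[0.2, 0.5], [-0.2, -0.4]] [ 0.46492226 -0.2260407   0.14702496] 0.11954193652762254 -0.9898781744733989
[-0.261  3.424 -2.255] [-0.262  6.514 -2.251]
```

Emit:
apply_moves(
  motion=[
    [85,-0.26,0.5,-1.5,0.1],
    [85,-0.26,1.8,-2.25,0.1],
    [85,-0.26,3.2,-2.25,0.1],
    [85,-0.26,4.5,-2.25,0.1],
    [85,-0.26,5.6,-2.25,0.1],
    [85,-0.26,6.3,-2.25,0.1],
    [85,-0.26,6.5,-2.25,0.1],
    [85,-0.26,6.5,-2.25,0.1],
  ],
)

```text
t: 12.25
tcp_pos: [0.4649, -0.2268, 0.128]
tool_rot: [-0.494, 0.506, -0.506, 0.494]
force: [0.4, 0.1, 0.5]
finger_gap: 0.994
```

Run:
```python
from h import *
s=manip.sense();print(s['t'],s['tcp_pos'],s['force'],delta([.4649,-.226,.128])[0].round(3),R.from_quat(s['tool_rot']).as_matrix().round(3))
snap("wrist","w11")
```

```text
12.25 [ 0.46485911 -0.22675221  0.12803768] [0.36867683 0.12706004 0.47551658] [-0.025  0.001  0.001] [[-0.024 -0.     1.   ]
 [-1.    -0.    -0.024]
 [ 0.    -1.    -0.   ]]
```

View pics/w11.png

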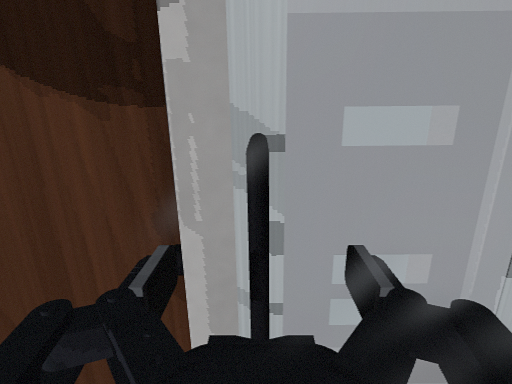

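The bar is centred between the fingers (col 259 against a mid column of 261). Before touching the hood I'll check that the rack stands properly, then close.

Emit:
apply_moves(
  motion=[
    [40,0,0,0,0],
    [20,0,0,0,0],
    [4,0,0,0,0],
    [4,0,0,0,0],
    [4,0,0,0,0],
    [4,0,0,0,0],
    [4,0,0,0,0],
  ],
  squeeze=45,
)

```text
t: 13.18
tcp_pos: [0.4638, -0.2262, 0.128]
tool_rot: [-0.495, 0.507, -0.505, 0.494]
force: [-5.6, -1.8, 5.1]
finger_gap: 0.096
```

Run:
```python
from h import *
s=manip.sense();print(s['t'],s['tcp_pos'],s['force'],s['finger_gap']*85.4)
snap("scene","s12");snap("top","t12")
a=load("s12")[1][170:270,260:380];b=load("t12")[1][170:270,160:280]
cv2.imwrite("pics/c12.png",np.hstack([cv2.resize(x,(400,333),interpolation=cv2.INTER_CUBIC) for x in(a,b)]))
S,_=load("s12");T,_=load("t12")
# expected rack handle pos
P=np.array([[.515,.149,.123],[.515,.149,.003]]);print(proj(S,P),proj(T,P))
for th in np.radians([5,10,15,20,25,30,35,40,45,50,55,60]):
    x=-175*np.cos(th)+71*np.sin(th)+175;z=71*np.cos(th)+175*np.sin(th)-71;print(round(np.degrees(th)),round(-z/30,2),round(x/30,2))
```

```text
13.175 [ 0.46382849 -0.22623896  0.1280005 ] [-5.55477975 -1.84558332  5.14537506] 8.165742249915098
[[299.73533142 203.72157293]
 [296.29715932 217.8599172 ]] [[216.22491192 208.00664101]
 [218.90209808 212.81286786]]
5 -0.5 0.23
10 -0.98 0.5
15 -1.43 0.81
20 -1.85 1.16
25 -2.24 1.55
30 -2.6 1.96
35 -2.92 2.41
40 -3.2 2.89
45 -3.43 3.38
50 -3.62 3.9
55 -3.77 4.43
60 -3.87 4.97
```

View pics/c12.png

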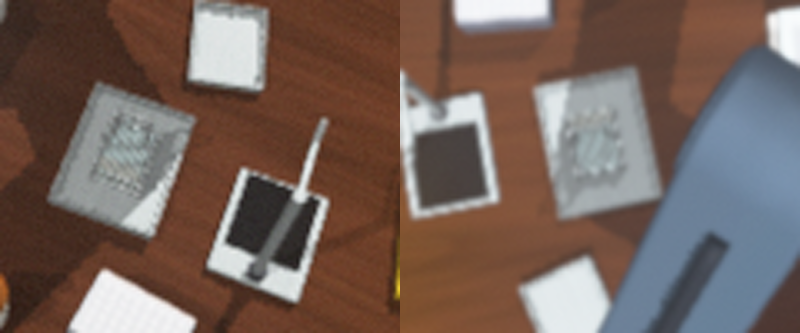

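The rack stands upright in the centre of the tray in both views, and the bar is gripped at about 8–10 mm opening. I'll raise the hood along its arc.

Emit:
apply_moves(
  motion=[
    [4,0,-0.5,0.23,0],
    [4,0,-0.98,0.5,0],
    [4,0,-1.43,0.81,0],
    [4,0,-1.85,1.16,0],
    [4,0,-2.24,1.55,0],
    [4,0,-2.6,1.96,0],
    [4,0,-2.6,1.96,0],
  ],
)

```text
t: 14.15
tcp_pos: [0.5209, -0.2271, 0.2066]
tool_rot: [-0.496, 0.508, -0.503, 0.493]
force: [-11.0, -0.3, 8.8]
finger_gap: 0.094
```

Run:
```python
from h import *
s=manip.sense();print(s['t'],s['tcp_pos'],s['force'],s['finger_gap']*85.4)
snap("wrist","w13")
```

```text
14.15 [ 0.52088019 -0.22705776  0.20659986] [-10.9788501   -0.3351774    8.75930691] 8.018556778795183
```

View pics/w13.png

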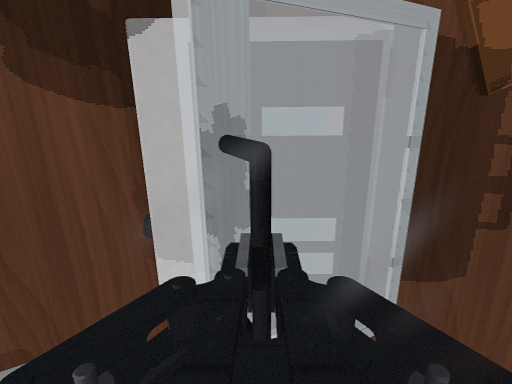

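Emit:
apply_moves(
  motion=[
    [4,0,-0.34,0.43,0],
    [4,0,-0.64,0.9,0],
    [4,0,-0.88,1.4,0],
    [4,0,-1.07,1.92,0],
    [4,0,-1.22,2.46,0],
    [4,0,-1.32,3.0,0],
    [4,0,-1.32,3.0,0],
    [4,0,-1.32,3.0,0],
    [4,0,-1.32,3.0,0],
  ],
)

```text
t: 15.32
tcp_pos: [0.614, -0.2286, 0.2459]
tool_rot: [-0.493, 0.506, -0.506, 0.495]
force: [-0.6, 4.8, 4.6]
finger_gap: 0.099
```

Run:
```python
from h import *
s=manip.sense();print(s['t'],s['tcp_pos'],s['force'],s['finger_gap']*85.4)
X,Z=s['tcp_pos'][0]-.6399,s['tcp_pos'][2]+.0187-.075
print("radius",np.hypot(X,Z),"angle",np.degrees(np.arctan2(Z,-X)-np.arctan2(71,175)))
snap("wrist","w14");snap("scene","s14");snap("top","t14")
b=np.vstack([load("s14")[1][120:290,150:400]]);cv2.imwrite("pics/s14c.png",cv2.resize(b,None,fx=3.1,fy=3.1,interpolation=cv2.INTER_CUBIC))
```

```text
15.325 [ 0.61404454 -0.22855833  0.24586777] [-0.59490354  4.84202776  4.5621214 ] 8.448718061912952
radius 0.19132288295042066 angle 60.15016025519326
```

View pics/w14.png

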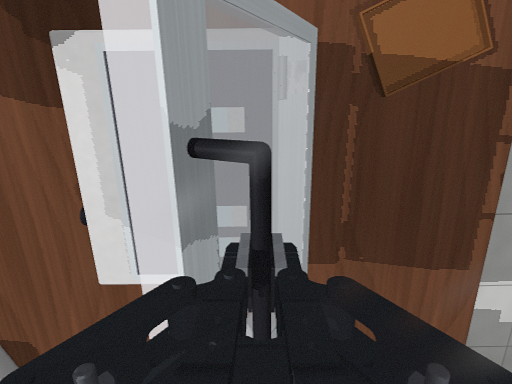

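View pics/s14c.png

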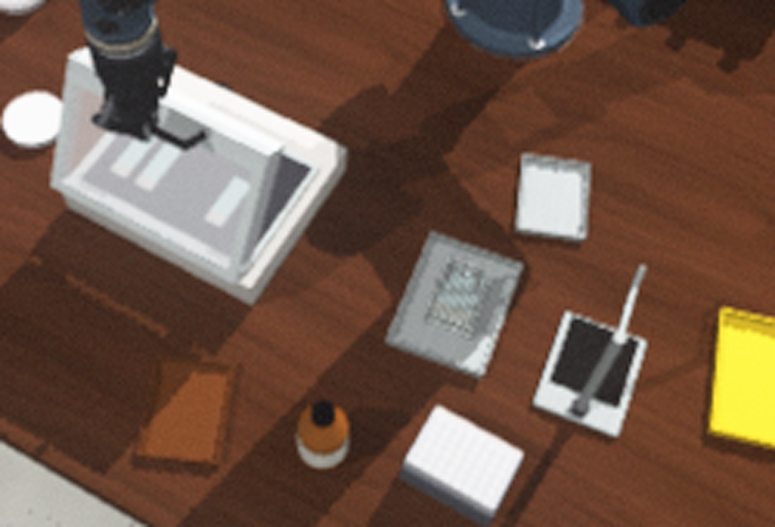

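Run:
```python
from h import *
c,_=load("w14")
for a in (50,60,70):
    t=np.radians(a-0);X=-.175*np.cos(t)+.071*np.sin(t)+.640;Z=.071*np.cos(t)+.175*np.sin(t)+.075
    b=np.array([X,-.173,Z]);# hood front top edge: shut point (-~0.19+.., 108)
    e=lambda px,pz:[px*np.cos(t)+pz*np.sin(t)+.640,-.173,-px*np.sin(t)+pz*np.cos(t)+.075]
    print(a,proj(c,[b,e(-.175,.033)]).round(0).tolist())
s=manip.sense();print(s['t'],s['force'],np.abs(s['qd']).max())
```

```text
50 [[186.0, 151.0], [144.0, 146.0]]
60 [[255.0, 152.0], [190.0, 148.0]]
70 [[330.0, 151.0], [249.0, 149.0]]
15.475 [-1.33137909  3.93776908  5.09453832] 0.0028237808808652164
```

The picture agrees: the bar at (261,155) and the upright's foot at (193,147) match the 60° projection (255,152 and 190,148). Everything is still, so I'll hand in.

Run:
```python
from station import manip
print(manip.sign_off())
```

```text
the job is handed in; nothing more can be done
None
```

I lifted the rack off the hook, set it down in the middle of the large grey tray, and let go. I then raised the dryer's hood to about 60° and handed in at t = 15.5 s with the gripper still holding it. The sign-off gave no verdict.

**Rack:** both fixed cameras showed it upright and centred in the tray before I touched the hood. After I opened the fingers, the force on the tool was near zero. I judged uprightness by eye and did not measure a tilt.

**Hood:** the arm's position puts the hood at 60.2°. The wrist picture matched the 60° projection to within about 7 px. At hand-in the arm was still, with a force of about 6 N at the wrist.

**Bystanders:** the bottle and tip box looked untouched in the last scene picture, and nothing came near them. I never clearly told the culture dish apart from the other round objects, but none of those looked disturbed.

**Disagreements:**
- My first rough handle estimate from the fixed cameras was wrong because I matched the wrong bar ends. I replaced it with two wrist views, which agree with the given sizes.
- The hood's arc ran slightly tight at 30°, with about 14 N of side load. I corrected it by 1.5 mm.

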